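# Snap the porcelain knob onto the stockpot lid

### The arm

A 6-joint arm with a two-finger parallel gripper is mounted at the origin on the work surface. World frame = base frame: x ahead of the robot, y to its left, z up, the work surface at z = 0. Lengths are in m, angles in rad, forces in N, time in s.
With the tool pointing down it reaches from about 0.3 to 0.775 m from the base axis. Payload 14.6 kg.
Tool frame: the origin (TCP) lies midway between the tips of the shut fingers; the grasp point (between the pads) lies ctrl.tcp_to_grasp behind it (ctrl.tcp_to_grasp is the distance from the TCP to the grasp point, in m); x points along the fingers, y is the direction in which the jaws open and shut, and the axes are right-handed (so a half turn about x gives the same grasp; the last joint's range is limited). The gripper opens to 85 mm and grips with 20 to 120 N. Pads are 22 mm wide; open, the fingers measure 114 mm over their backs; the gripper's body (76 mm by 85 mm) begins 54 mm behind the grasp point. The pads swing forward as they close: fully open they stand 13 mm farther back than shut.
Start: joints at [-1.407, 0.3, 1.521, -0, 1.321, -0.067], TCP at [0.126, -0.535, 0.231] pointing down, gripper open.
Joint ranges: [-3.03, 3.03], [-0.79, 2.21], [0.23, 2.52], [-1.04, 4.18], [0, 3.07], [-2.55, 2.55]. Speed limits (rad/s): [2.22, 2.22, 2.57, 3.14, 3.14, 3.14].

### API

Orientations are given as a rotation vector (axis times angle).
In Python, from workcell import ctrl gives the robot as it stands. The module is installed in compiled form; this text tells all that it offers.
- The arm moves only by the tool drive_tool, never from a script. Its argument "rows" is a list that holds one entry, the list of rows, each a list of 7 numbers: the turn, a rotation vector about the tool's x, y, z in rad, then the shift along the tool's x, y, z in cm, then the closure, from -1 (fully open) to 1 (shut). A call has 1 to 5 rows; each row is the pose to reach, as a shift and turn from the pose commanded when the call began, along the tool's axes at that moment; what a row does not reach only later rows make up. A row lasts 1/12 s, in which the tool goes at most 41.7 mm and 7.16 degrees, less where a joint would pass 70% of its speed; a pose out of reach is approached as far as the arm can. A call with a gripper value outside its range is refused whole. The fingers move at their own pace and stop on an object; "grip_force" is the grip in N (left out, the last holds). Time passes only in rows, so rows that repeat a pose let the fingers close. It gives the time, the measured TCP pose, the force and the opening at its end, in the units of the state.
- ctrl.sense(): the state, without advancing time (a new reading comes with each control period).
- ctrl.snapshot(name): name is "scene" or "side" or "wrist"; returns a dict with "pixels" (480x640x3 uint8, red, green, blue), "fx", "fy", "cx", "cy" (pixels), "world_to_cam" (4x4, takes a point from world to camera coordinates); the wrist camera has in their place "hand_eye" (4x4, takes a point from camera to tool coordinates, whose origin is the TCP and whose axes are the tool frame's). Camera axes: x right, y up, looking along -z (the intrinsics and any distortion apply to the point x, -y, -z); pixel columns grow to the right and rows downward; lengths in m; the calibration is good to about 2 mm. A picture is of the moment at which its call begins: read the wrist's pose just before it. There is no depth.
- ctrl.finish_job(): hands the job in, once; it reports no verdict.
The state is a dict: "time_s": time; "joint_positions": joint angles; "dq": joint speeds; "joint_torque": joint torques, N m; "eef_pos": TCP position; "ee_rot": TCP orientation; "wrist_force": force on the tool from outside, world axes, zero at the start; "wrist_torque": the same for the moment, N m; "finger_gap": finger opening in m.
Only numpy, scipy, OpenCV 4.12 (cv2) and the standard library are available. Lean on these libraries where they do the work, as an engineer would, in place of code of your own. Each camera call takes 0.05 s, during which the arm holds its last target.

### The job

Take the white porcelain lid knob from the black tray, gripping it gently (no more than 60 N), set it over the stud of the stockpot lid and press it straight down until it clicks, and keep pressing after the click so that the rubber washer under it is well squeezed (more than half its travel), pushing with no more than 50 N at any time. Finish while still holding the knob pressed down like that: do not let go or ease off. Leave the lid lying where it is and leave everything else alone.

Things in the scene. Friction and masses are not known exactly. Their poses are not given: they have to be found in the camera images.
- cap_center (a point): Centre (half-way up) of the loose white porcelain lid knob, about 90 g: a flat-topped mushroom 48 mm tall, upright on the tray. Head 40 mm wide (top 22 mm of it), skirt below 34 mm wide. z is its axis, up. Its underside, 24 mm below this point, has a 26 mm deep socket: mouth 14 mm wide with a 4 mm lip, wider behind the lip.
- lid: Loose steel stockpot lid, dome up on the worktop, 240 mm wide, 0.8 kg. Origin at the centre of its underside, z up. Its flat middle, 26 mm up, carries a black rubber washer (36 mm wide, 4 mm thick) and the upright steel stud. With the knob fully home and the washer not yet squeezed, the knob's underside is 30 mm and its centre 54 mm above this origin.
- stud_top (a point): Tip of the stud on the lid's axis, 52 mm above the lid's underside. Stud 12 mm thick, tip rounded; four spring balls stand out to 18 mm. As the knob is pushed down, its underside meets the balls 10.5 mm below the tip, resists with about 7 to 10 N, drops from 14 mm on, clicks behind the balls at 18 mm and meets the washer at 22 mm. Clicked, it stays on.
- washer (a joint): How far the rubber washer under the knob is squeezed, in m: 0 free, 0.003 fully squeezed. It is springy, 5 N per mm (15 N at 3 mm), then solid. Its free top is 22 mm below the stud's tip.
- tray: Shallow black plastic tray, 200 x 260 mm (x, y of its frame), 16 mm high, floor 4 mm thick, walls 4 mm; it does not move. The knob, egg cup and pepper mill stand on it in three places at the corners of a triangle, in any order. Origin at the centre of its underside.
- eggcup: White porcelain egg cup on the tray, 50 mm wide, 58 mm tall, with a narrow waist; origin under its centre. Leave alone.
- mill: Dark wooden pepper mill on the tray, 46 mm wide, 76 mm tall; origin under its centre. Leave alone.
- jug: White teapot-shaped sauce jug, 104 mm tall, at the back; origin under its centre. Leave alone.
- grater: Steel grater lying face down at the back, 90 x 245 mm with its handle, 53 mm high; origin under its middle. Leave alone.
- spoon: Wooden spoon, 220 mm long, lying along x between tray and lid; origin at its middle. Leave alone.
- jar: Glass jar with steel cap, 70 mm wide, 100 mm tall, at the back; origin under its centre. Leave alone.
Not all that is in view belongs to the job. Leave any turquoise look-alike of the part that bears cap_center alone.

How it is judged:
On the way, in this order (a step that is already met when the one before it is completed fails the run):
1. the knob is lifted clear of the tray in the gripper (height (world z) of cap_center above 0.07 m and contact force between the fingers and cap above 1 N), for 0.1 s.
2. the knob is clicked home on the stud (z of cap_center in the frame of lid below 0.0555 m and horizontal distance between cap_center and stud_top below 0.004 m and angle between cap_center's own z axis and vertical below 0.12 rad), for 0.1 s.
At the end, for the whole second after the job is handed in: The knob is clicked home, upright and within 4 mm of the stud's axis; the gripper still presses it down, the washer squeezed by over 1.4 of its 3 mm (7 N) with at most 55 N; the lid lies flat, and it and the other things are within 30 mm of their starts (z of cap_center in the frame of lid below 0.0535 m and horizontal distance between cap_center and stud_top below 0.004 m and angle between cap_center's own z axis and vertical below 0.12 rad and value of joint washer above 0.0014 m and contact force between the fingers and cap above 3 N and contact force between cap and lid between 5 and 55 N and angle between lid's own z axis and vertical below 0.05 rad and distance of each of lid, eggcup, mill, jug, grater, spoon, jar from where it was at the start of the episode below 0.03 m and linear speed of cap below 0.02 m/s); the arm keeps its last pose, push and grip.
It fails at once if the porcelain knob is gripped too hard (more than 75 N on a finger) (contact force between the fingers and cap above 150 N).
It fails at once if the knob is pushed or slammed too hard onto the lid (over 100 N even for a moment) (contact force between cap and lid above 100 N).
It fails at once if the lid is shoved or tipped (distance of lid from where it was at the start of the episode above 0.03 m or angle between lid's own z axis and vertical above 0.15 rad).
It fails at once if another thing is disturbed (distance of any of eggcup, mill, jug, grater, spoon, jar from where it was at the start of the episode above 0.03 m).
It also fails if it takes over 48 s, if anything falls off the work surface, if the arm or the gripper's body presses on something with over 40 N, if the wrist force passes 120 N, or if a joint passes its speed limit or range.

## Working session

There is one attempt and no reset: what is moved stays moved. The work goes in short steps, Python scripts to look and compute and a tool call to move; the robot and the scene stay as the last step left them, time stands still between calls to the robot, and variables do not carry over. Pictures are saved under pics/ and viewed, and the job is handed in when it is done.

Besides the shell and the picture viewer there is one more tool, called after "Request:" as name([rows], argument=value, ...), one row to a line, values as JSON. drive_tool: Moves the arm, as the interface text tells. Its arguments: {"type":"object","properties":{"rows":{"type":"array","items":{"type":"array","items":{"type":"array","items":{"type":"number"}}}},"grip_force":{"type":"number"}},"required":["rows"]}

```bash
mkdir -p pics; cat > h.py <<'E'
import numpy as np, cv2
from workcell import ctrl
def snap(n,f):
    s=ctrl.sense(); d=ctrl.snapshot(n); cv2.imwrite('pics/'+f,d['pixels'][:,:,::-1]); 
    np.savez('pics/'+f+'.npz',eef=s['eef_pos'],rot=s['ee_rot'],**{k:v for k,v in d.items() if v is not None})
    return s,d
E
python3 - <<'E'
from h import *
for n in ['scene','side','wrist']:
    s,d=snap(n,n+'1.png'); print(n,{k:(v if np.size(v)<20 else np.shape(v)) for k,v in d.items()})
print(s, ctrl.tcp_to_grasp)
E
```

```text
scene {'pixels': (480, 640, 3), 'fx': 466.9502786734876, 'fy': 466.9502786734876, 'cx': 317.4090748646991, 'cy': 241.6756096212264, 'world_to_cam': array([[-0.86848614,  0.49519908,  0.02257647,  0.49538337],
       [-0.26672346, -0.50520137,  0.82074976,  0.10206443],
       [ 0.41784019,  0.70678812,  0.5708416 , -1.21006652],
       [ 0.        ,  0.        ,  0.        ,  1.        ]])}
side {'pixels': (480, 640, 3), 'fx': 511.18274232779106, 'fy': 511.18274232779106, 'cx': 318.3557773064159, 'cy': 239.03313468038903, 'world_to_cam': array([[-8.47381210e-01, -5.30984431e-01, -7.86291833e-04,
         4.58810763e-01],
       [ 3.80729354e-01, -6.08624767e-01,  6.96147292e-01,
        -2.68053428e-01],
       [-3.70121931e-01,  5.89602771e-01,  7.17898551e-01,
        -8.91223258e-01],
       [ 0.00000000e+00,  0.00000000e+00,  0.00000000e+00,
         1.00000000e+00]])}
wrist {'pixels': (480, 640, 3), 'fx': 407.59437478326345, 'fy': 407.59437478326345, 'cx': 324.00978287874204, 'cy': 238.3333487387576, 'hand_eye': array([[ 1.54213305e-03,  3.09293790e-01, -9.50965285e-01,
        
[... 247 characters left out ...]
         1.00000000e+00]])}
{'time_s': 0.1, 'joint_positions': array([-1.40657705e+00,  3.00421846e-01,  1.52153253e+00,  1.62979698e-05,
        1.32071015e+00, -6.65783356e-02]), 'dq': array([ 0.00030956, -0.00046769, -0.00159624, -0.00101538, -0.00078696,
        0.00050218]), 'joint_torque': array([ 5.66397175e-04, -5.44376600e+01, -3.62371266e+01, -6.98752433e-05,
        3.05155321e-03, -4.72909861e-06]), 'eef_pos': array([ 0.12579172, -0.53519903,  0.23076887]), 'ee_rot': array([ 2.09956582,  0.24450108, -2.09964305]), 'wrist_force': array([-0.11215546, -0.90146195, -0.058191  ]), 'wrist_torque': array([-0.00294899, -0.01545327,  0.03212852]), 'finger_gap': 0.08539320839979869} 0.0187
```

View pics/scene1.png

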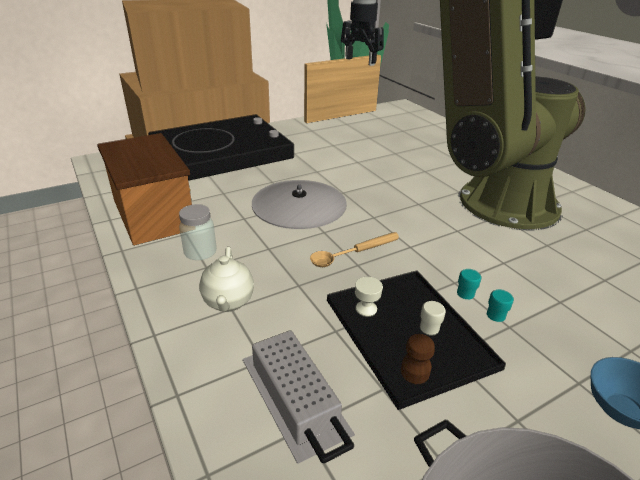

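View pics/side1.png

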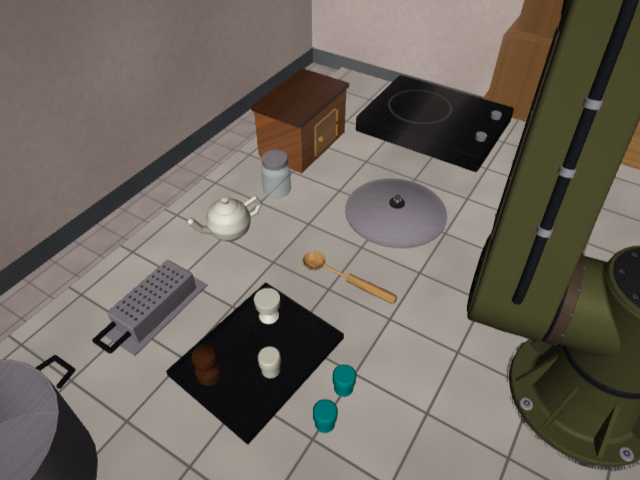

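View pics/wrist1.png

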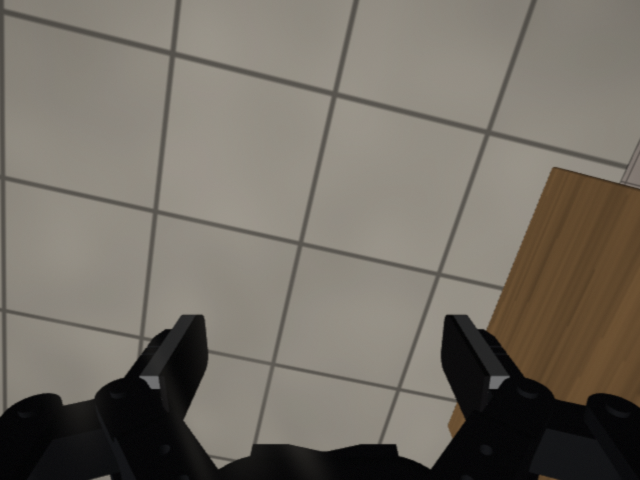

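Scene view: white items on the tray are at (368,296), which has a waist and a foot so it is the egg cup, and at (432,317), a mushroom with a flat top. Turquoise look-alikes are at (469,284) and (500,305). The mill is at (418,358), and the lid stud is at about (299,188). The same knob in the side view is at (269,362), and the stud is at (397,200). Next I'll crop and triangulate.

```bash
cat >> h.py <<'E'
def ray(d,u,v):
    W=np.array(d['world_to_cam']);R=W[:3,:3];t=W[:3,3]
    o=-R.T@t; r=R.T@np.array([(u-d['cx'])/d['fx'],-(v-d['cy'])/d['fy'],-1]); return o,r/np.linalg.norm(r)
def wray(d,u,v):
    from scipy.spatial.transform import Rotation as Ro
    H=np.array(d['hand_eye']); R=Ro.from_rotvec(d['rot']).as_matrix()
    r=R@H[:3,:3]@np.array([(u-d['cx'])/d['fx'],-(v-d['cy'])/d['fy'],-1]); return R@H[:3,3]+d['eef'], r/np.linalg.norm(r)
def plane(o,r,z): return o+r*(z-o[2])/r[2]
def tri(rs):
    A=sum(np.eye(3)-np.outer(r,r) for o,r in rs); b=sum((np.eye(3)-np.outer(r,r))@o for o,r in rs); p=np.linalg.solve(A,b)
    return p,[np.linalg.norm((np.eye(3)-np.outer(r,r))@(p-o))*1e3 for o,r in rs]
def load(f): return dict(np.load('pics/'+f+'.npz'))
E
python3 - <<'E'
from h import *
a=load('scene1.png');b=load('side1.png')
ims=[]
for d,rois in((a,[(400,285,60,60),(270,165,60,60)]),(b,[(240,330,60,60),(367,170,60,60)])):
    for x,y,w,h in rois: ims.append(cv2.resize(d['pixels'][y:y+h,x:x+w,::-1],(390,290),interpolation=cv2.INTER_CUBIC))
cv2.imwrite('pics/crops1.png',np.vstack([np.hstack(ims[:2]),np.hstack(ims[2:])]))
for d,(x,y,w,h) in ((a,(410,290,45,55)),(b,(245,335,45,55))):
    c=d['pixels'][y:y+h,x:x+w].astype(int)
    m=(c.min(2)>110).astype(np.uint8); n,l,s,ce=cv2.connectedComponentsWithStats(m)
    i=1+np.argmax(s[1:,4]); print(s[i]+np.array([x,y,0,0,0]),ce[i]+[x,y])
    d['c']=ce[i]+[x,y]
    o,r=ray(d,*d['c']);print(plane(o,r,.028))
print(tri([ray(a,*a['c']),ray(b,*b['c'])]))
E
```

```text
[424 301  22  34 511] [434.16242661 315.85322896]
[0.47931211 0.25113968 0.028     ]
[258 347  21  31 509] [268.47151277 361.09037328]
[0.48798059 0.25133783 0.028     ]
(array([0.48492708, 0.25513852, 0.03476746]), [np.float64(0.7435225392633215), np.float64(0.7435225392632097)])
```

View pics/crops1.png

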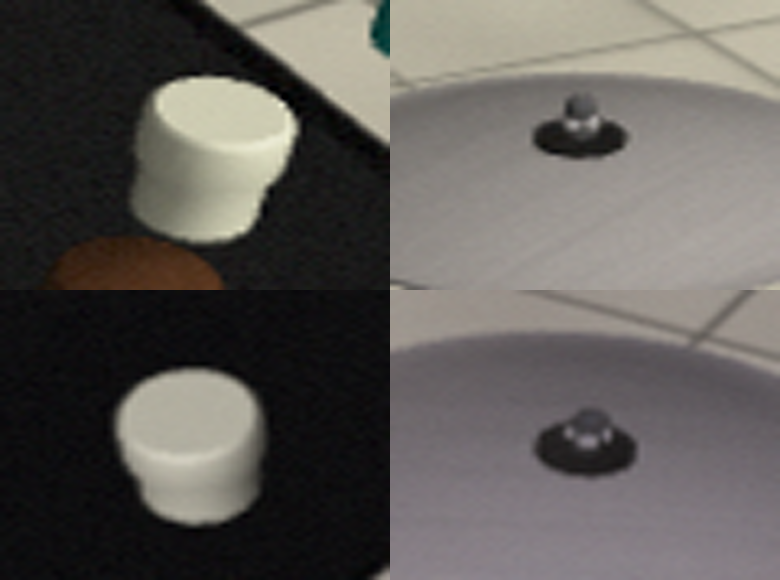

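```bash
python3 - <<'E'
from h import *
a=load('scene1.png');b=load('side1.png')
for n,p,q,z in(('knobtop',(433.8,308.2),(269.2,355.9),.052),('washer',(299.2,193.4),(397,202.5),.03)):
    print(n,tri([ray(a,*p),ray(b,*q)]),plane(*ray(a,*p),z),plane(*ray(b,*q),z))
for n,p,q,z in(('eggfoot',(367,309),(269,318),.006),('mill',(419,342),(205,353),.078)):
    print(n,tri([ray(a,*p),ray(b,*q)]),plane(*ray(a,*p),z),plane(*ray(b,*q),z))
# tray corners
for p in((328,297),(417,272),(503,366),(402,404)): print(plane(*ray(a,*p),.016))
E
```

```text
knobtop (array([0.48459615, 0.25132358, 0.04843063]), [np.float64(0.13337723277974342), np.float64(0.13337723277961286)]) [0.48768746 0.25383757 0.052     ] [0.48305999 0.25309247 0.052     ]
washer (array([ 0.4809099 , -0.25067782,  0.02552601]), [np.float64(0.2872285441162175), np.float64(0.28722854411643123)]) [ 0.48480025 -0.24300598  0.03      ] [ 0.47928295 -0.24629765  0.03      ]
eggfoot (array([0.55491456, 0.15990924, 0.00111853]), [np.float64(1.4155072870965113), np.float64(1.415507287096576)]) [0.55804641 0.16224257 0.006     ] [0.55192006 0.16410014 0.006     ]
mill (array([0.57243395, 0.31327626, 0.0680289 ]), [np.float64(0.45495177111247287), np.float64(0.45495177111257346)]) [0.5797529  0.31933367 0.078     ] [0.56683492 0.31759262 0.078     ]
[0.61050476 0.1093891  0.016     ]
[0.41470319 0.12941831 0.016     ]
[0.44893332 0.38255617 0.016     ]
[0.63477861 0.36111259 0.016     ]
```

```bash
cat >> h.py <<'E'
from scipy.spatial.transform import Rotation as Ro
def goto(p,cmd=None):
    s=ctrl.sense(); R=Ro.from_rotvec(s['ee_rot']).as_matrix()
    print('eef',s['eef_pos'].round(4),'need cm',(R.T@(np.array(p)-s['eef_pos'])*100).round(2),'F',s['wrist_force'].round(1),'gap',round(s['finger_gap'],4),'t',s['time_s'],'q',s['joint_positions'].round(2)); return R
E
python3 - <<'E'
from h import *
print(goto([.482,-.245,.17]).round(4))
E
```

```text
eef [ 0.1258 -0.5353  0.2309] need cm [  6.11 -20.1  -41.32] F [-0.3  0.1  0.3] gap 0.0851 t 0.15 q [-1.41  0.3   1.52 -0.    1.32 -0.07]
[[-1.000e-04  2.288e-01 -9.735e-01]
 [ 8.000e-04 -9.735e-01 -2.288e-01]
 [-1.000e+00 -8.000e-04 -0.000e+00]]
```

Request:
drive_tool([
  [[0, 0, 0, 2, -10, -20, -1], [0, 0, 0, 2, -10, -20, -1], [0, 0, 0, 2, -10, -20, -1], [0, 0, 0, 2, -10, -20, -1], [0, 0, 0, 2, -10, -20, -1]],
])

```text
time_s: 0.57
eef_pos: [0.2863, -0.401, 0.2125]
ee_rot: [2.099, 0.243, -2.099]
wrist_force: [0.1, -0.5, 0.3]
finger_gap: 0.0852
```

Request:
drive_tool([
  [[0, 0, 0, 2, -5, -10, -1], [0, 0, 0, 4, -10, -21, -1], [0, 0, 0, 4, -10, -21, -1], [0, 0, 0, 4, -10, -21, -1], [0, 0, 0, 4, -10, -21, -1]],
])

```text
time_s: 0.98
eef_pos: [0.4467, -0.2725, 0.177]
ee_rot: [2.099, 0.243, -2.099]
wrist_force: [0.6, -1.2, 0.3]
finger_gap: 0.0853
```

Request:
drive_tool([
  [[0, 0, 0, 0, 0, 0, -1], [0, 0, 0, 0, 0, 0, -1], [0, 0, 0, 0, 0, 0, -1]],
])

```text
time_s: 1.23
eef_pos: [0.4452, -0.2743, 0.1772]
ee_rot: [2.098, 0.244, -2.099]
wrist_force: [0.3, -0.5, -0.2]
finger_gap: 0.0852
```

```bash
python3 - <<'E'
from h import *
goto([.482,-.245,.17]); snap('wrist','w2.png')
E
```

```text
eef [ 0.4452 -0.2743  0.1772] need cm [ 0.72 -2.   -4.25] F [ 0.3 -0.5 -0.2] gap 0.0852 t 1.2333 q [-0.62  0.29  1.66 -0.    1.19  0.72]
```

View pics/w2.png

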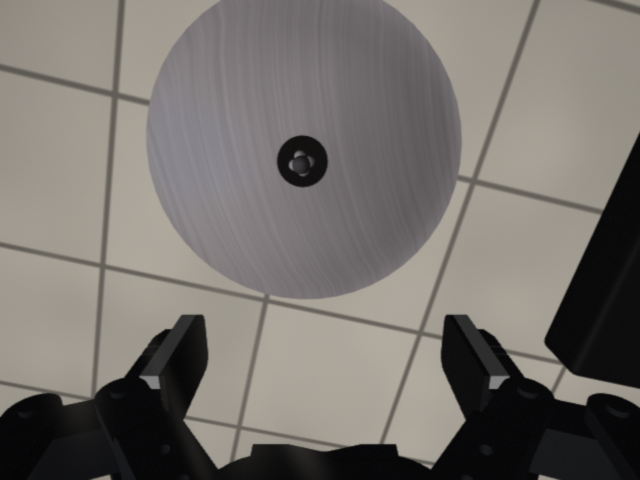

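Wrist view: the lid fills the upper middle of the picture, with the washer centred at about (302,161) and the stud tip at about (301,164). I'll go over it so it sits near the tool axis, then measure.

Request:
drive_tool([
  [[0, 0, 0, 0.5, -1, -2, -1], [0, 0, 0, 1, -2, -4, -1], [0, 0, 0, 1, -2, -4, -1], [0, 0, 0, 1, -2, -4, -1]],
])

```text
time_s: 1.62
eef_pos: [0.4794, -0.2461, 0.1673]
ee_rot: [2.099, 0.243, -2.1]
wrist_force: [-0.4, 0.8, -0.3]
finger_gap: 0.0854
```

```bash
cat >> h.py <<'E'
def blob(d,roi,f):
    x,y,w,h=roi; m=f(d['pixels'][y:y+h,x:x+w].astype(int)).astype(np.uint8)
    c=max(cv2.findContours(m,cv2.RETR_EXTERNAL,cv2.CHAIN_APPROX_NONE)[0],key=cv2.contourArea)
    c=cv2.convexHull(c); e=cv2.fitEllipse(c); return (e[0][0]+x,e[0][1]+y),e[1],e[2]
E
python3 - <<'E'
from h import *
goto([.482,-.245,.17]); snap('wrist','w3.png'); d=load('w3.png')
o=cv2.resize(d['pixels'][150:300,220:420,::-1],(800,600),interpolation=cv2.INTER_CUBIC); cv2.imwrite('pics/w3c.png',o)
d2=load('w2.png')
e=blob(d2,(260,110,90,100),lambda c:c.max(2)<50);print(e,plane(*wray(d2,*e[0]),.03))
E
```

```text
eef [ 0.4794 -0.2461  0.1673] need cm [-0.27 -0.05 -0.28] F [-0.4  0.8 -0.3] gap 0.0854 t 1.6167 q [-0.54  0.34  1.63 -0.    1.18  0.8 ]
((302.0897636413574, 160.8644905090332), (49.62358474731445, 50.634281158447266), 166.00341796875) [ 0.48189017 -0.24879271  0.03      ]
```

View pics/w3c.png

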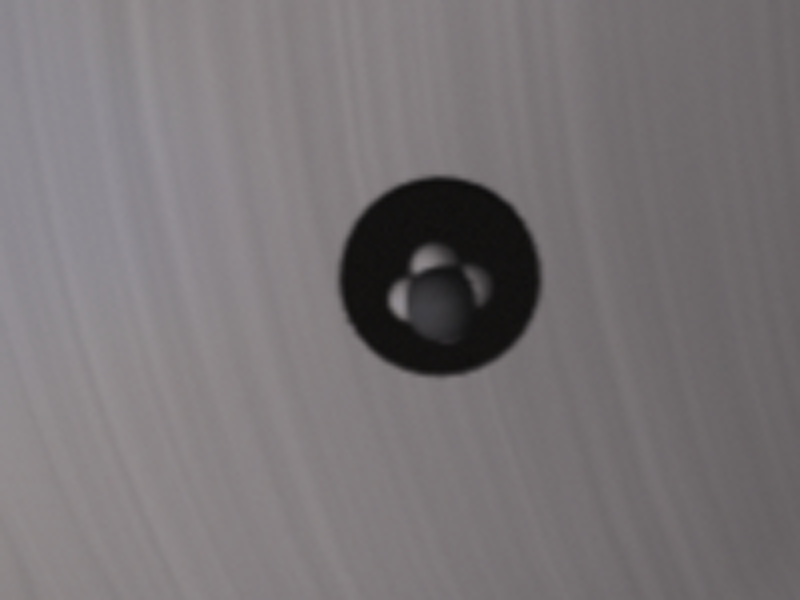

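```bash
python3 - <<'E'
from h import *
goto([.482,-.245,.17]); snap('wrist','w4.png')
for f in('w3.png','w4.png'):
    d=load(f)
    e=blob(d,(295,185,70,70),lambda c:c.max(2)<50);o,r=wray(d,*e[0]);p=plane(o,r,.03);print(e,p,'px exp',36e-3*d['fx']/np.linalg.norm(p-o))
    print('tip',plane(*wray(d,330.5,225.5),.048), 'eef',d['eef'])
E
```

```text
eef [ 0.4792 -0.2464  0.1676] need cm [-0.24 -0.08 -0.31] F [-0.5 -0.1 -0.3] gap 0.0849 t 1.6667 q [-0.54  0.34  1.63 -0.    1.18  0.8 ]
((329.56944274902344, 218.62656784057617), (48.67914581298828, 49.18476104736328), 82.4966049194336) [ 0.4822389  -0.24859445  0.03      ] px exp 50.56926575991691
tip [ 0.48248274 -0.24896605  0.048     ] eef [ 0.47941759 -0.24607852  0.16734612]
((329.0620803833008, 217.9692039489746), (48.762210845947266, 49.347633361816406), 75.25894927978516) [ 0.48236017 -0.24853699  0.03      ] px exp 50.553307326258334
tip [ 0.48220731 -0.24936979  0.048     ] eef [ 0.47917115 -0.24643377  0.1675593 ]
```

Request:
drive_tool([
  [[0, 0, 0, -2, -20, -4.8, -1], [0, 0, 0, -2, -20, -4.8, -1], [0, 0, 0, -2, -20, -4.8, -1], [0, 0, 0, -2, -20, -4.8, -1], [0, 0, 0, -2, -20, -4.8, -1]],
])

```text
time_s: 2.13
eef_pos: [0.4801, -0.0391, 0.1881]
ee_rot: [2.101, 0.241, -2.099]
wrist_force: [1.3, 0.0, -0.5]
finger_gap: 0.0856
```

Request:
drive_tool([
  [[0, 0, 0, 0, -20, -4.8, -1], [0, 0, 0, 0, -20, -4.8, -1], [0, 0, 0, 0, -20, -4.8, -1], [0, 0, 0, 0, -20, -4.8, -1], [0, 0, 0, 0, -20, -4.8, -1]],
])

```text
time_s: 2.55
eef_pos: [0.4815, 0.1669, 0.188]
ee_rot: [2.101, 0.242, -2.099]
wrist_force: [0.3, -0.4, 1.1]
finger_gap: 0.0852
```

```bash
python3 - <<'E'
from h import *
goto([.483,.252,.19])
E
```

```text
eef [0.4815 0.1669 0.188 ] need cm [-0.2  -8.25 -2.08] F [ 0.3 -0.4  1.1] gap 0.0852 t 2.55 q [ 0.26  0.25  1.69 -0.    1.2   1.6 ]
```

Request:
drive_tool([
  [[0, 0, 0, 0, -4, -1, -1], [0, 0, 0, 0, -8.2, -2.1, -1], [0, 0, 0, 0, -8.2, -2.1, -1], [0, 0, 0, 0, -8.2, -2.1, -1], [0, 0, 0, 0, -8.2, -2.1, -1]],
])

```text
time_s: 2.97
eef_pos: [0.4836, 0.2494, 0.1875]
ee_rot: [2.099, 0.242, -2.099]
wrist_force: [-0.0, 0.0, -0.4]
finger_gap: 0.0853
```

```bash
python3 - <<'E'
from h import *
goto([.483,.252,.19]); snap('wrist','w5.png')
E
```

```text
eef [0.4836 0.2494 0.1875] need cm [-0.25 -0.27 -0.  ] F [-0.   0.  -0.4] gap 0.0853 t 2.9667 q [ 0.41  0.33  1.59 -0.    1.22  1.75]
```

View pics/w5.png

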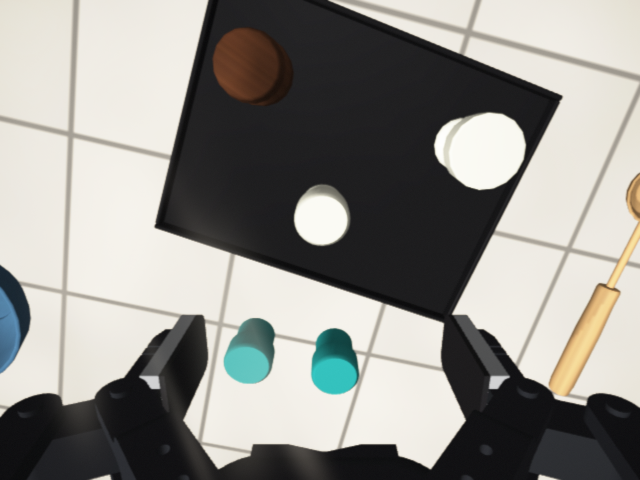

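The knob is at about (322,216), between the mill (250,65) and the egg cup (485,150). The turquoise look-alikes are at (250,350) and (334,360), on the robot's side of it.

```bash
python3 - <<'E'
from h import *
d=load('w5.png')
x,y=285,170; c=d['pixels'][y:y+90,x:x+75]; cv2.imwrite('pics/w5c.png',cv2.resize(c[:,:,::-1],None,fx=6,fy=6,interpolation=cv2.INTER_CUBIC))
print(c[:,37,1][::2])
for th in(225,235,245):
    e=blob(d,(x,y,75,90),lambda c:c.min(2)>th);o,r=wray(d,*e[0]);p=plane(o,r,.052);print(e,p,'px exp',40e-3*d['fx']/np.linalg.norm(p-o))
for q in ((250,365),(334,375),(252,322),(334,332)): print(plane(*wray(d,*q),.048))
E
```

```text
[ 30  31  29  30  31  31  31  75 113 113 120 137 187 242 250 250 250 250
 250 250 250 250 250 250 250 250 250 250 250 250 250 250 250 250 250 250
 250 215  51  29  28  29  30  29  28]
((320.37415313720703, 219.40199661254883), (47.74760055541992, 51.58230972290039), 97.95913696289062) [0.48489925 0.25314555 0.052     ] px exp 56.54150225308777
((320.6108818054199, 219.52206802368164), (46.90821838378906, 50.434486389160156), 94.68216705322266) [0.48485206 0.25296279 0.052     ] px exp 56.53726076550908
((300.25, 218.5), (7.905694007873535, 15.81138801574707), 180.0) [0.48227701 0.26712692 0.052     ] px exp 56.47847176148754
[0.35177951 0.28070761 0.048     ]
[0.35815899 0.2122604  0.048     ]
[0.39083338 0.28604341 0.048     ]
[0.39693911 0.22171052 0.048     ]
```

View pics/w5c.png

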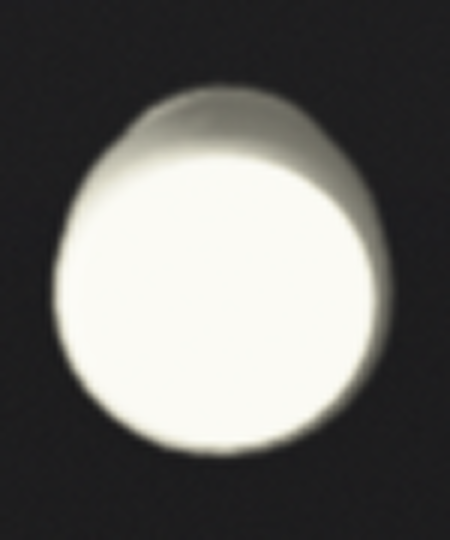

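Request:
drive_tool([
  [[0, 0, 0, 3, -0.35, -0.2, -1], [0, 0, 0, 7, -0.35, -0.2, -1], [0, 0, 0, 10, -0.35, -0.2, -1], [0, 0, 0, 10, -0.35, -0.2, -1], [0, 0, 0, 10, -0.35, -0.2, -1]],
])

```text
time_s: 3.43
eef_pos: [0.4847, 0.2529, 0.0875]
ee_rot: [2.098, 0.241, -2.102]
wrist_force: [0.6, 0.3, 1.1]
finger_gap: 0.085
```

```bash
python3 - <<'E'
from h import *
goto([.4848,.2530,.0195]);s,d=snap('wrist','w6.png')
E
```

```text
eef [0.4847 0.2529 0.0875] need cm [ 6.8  -0.01 -0.03] F [0.6 0.3 1.1] gap 0.085 t 3.4333 q [ 0.41  0.46  1.67 -0.    1.02  1.76]
```

View pics/w6.png

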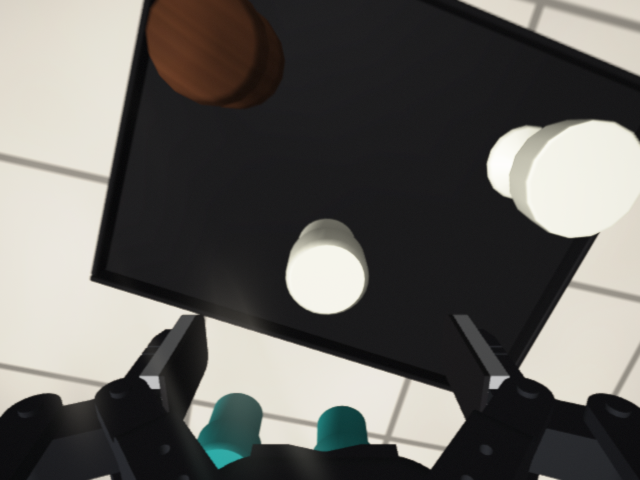

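```bash
python3 - <<'E'
from h import *
d=load('w6.png')
for q in((326.5,277),(326.5,280)):print(plane(*wray(d,*q),.052))
c=d['pixels'][225:325,327,1];print(c[::2]); c=d['pixels'][278,275:380,1];print(c[::2])
E
```

```text
[0.48603321 0.25270505 0.052     ]
[0.48452685 0.25234903 0.052     ]
[101 100 101 103 108 110 113 131 159 186 234 245 245 245 245 245 245 245
 245 245 245 245 245 245 245 245 245 244 245 245 244 244 244 244 244 244
 244 244 244 244 244 245 244 244 205  39  25  26  26  26]
[ 28  27  27  26  26 124 237 247 246 245 244 245 244 245 244 245 245 245
 244 245 245 244 244 244 244 245 245 245 245 245 245 244 245 244 244 245
 244 245 245 244 244 245 244 245 239 129  98  35  24  26  26  25  26]
```

The close-up agrees to about 1 mm. Descending and closing.

Request:
drive_tool([
  [[0, 0, 0, 2.5, 0, 0, -1], [0, 0, 0, 5, 0, 0, -1], [0, 0, 0, 6.8, 0, 0, -1], [0, 0, 0, 6.8, 0, 0, -1], [0, 0, 0, 6.8, 0, 0, -1]],
], grip_force=50)

```text
time_s: 3.9
eef_pos: [0.4856, 0.2543, 0.0213]
ee_rot: [2.101, 0.243, -2.098]
wrist_force: [0.4, -0.8, 0.6]
finger_gap: 0.0852
```

Request:
drive_tool([
  [[0, 0, 0, 0, 0, 0, -0.5], [0, 0, 0, 0, 0, 0, 0], [0, 0, 0, 0, 0, 0, 0.3], [0, 0, 0, 0, 0, 0, 0.6], [0, 0, 0, 0, 0, 0, 1]],
], grip_force=50)

```text
time_s: 4.32
eef_pos: [0.4851, 0.2545, 0.0207]
ee_rot: [2.101, 0.244, -2.098]
wrist_force: [-3.1, -1.5, 11.1]
finger_gap: 0.0388
```

Request:
drive_tool([
  [[0, 0, 0, 0, 0, 0, 1], [0, 0, 0, 0, 0, 0, 1], [0, 0, 0, 0, 0, 0, 1], [0, 0, 0, 0, 0, 0, 1]],
])

```text
time_s: 4.65
eef_pos: [0.4851, 0.2545, 0.0206]
ee_rot: [2.101, 0.244, -2.098]
wrist_force: [-1.9, -2.1, 9.2]
finger_gap: 0.0388
```

```bash
python3 - <<'E'
from h import *
goto([.4848,.2530,.0195]);s,d=snap('side','s7.png'); snap('wrist','w7.png')
cv2.imwrite('pics/s7c.png',cv2.resize(d['pixels'][270:420,160:360,::-1],(800,600)))
E
```

```text
eef [0.4851 0.2545 0.0206] need cm [0.11 0.13 0.06] F [-1.9 -2.1  9.2] gap 0.0388 t 4.65 q [ 0.42  0.56  1.7  -0.    0.88  1.76]
```

View pics/s7c.png

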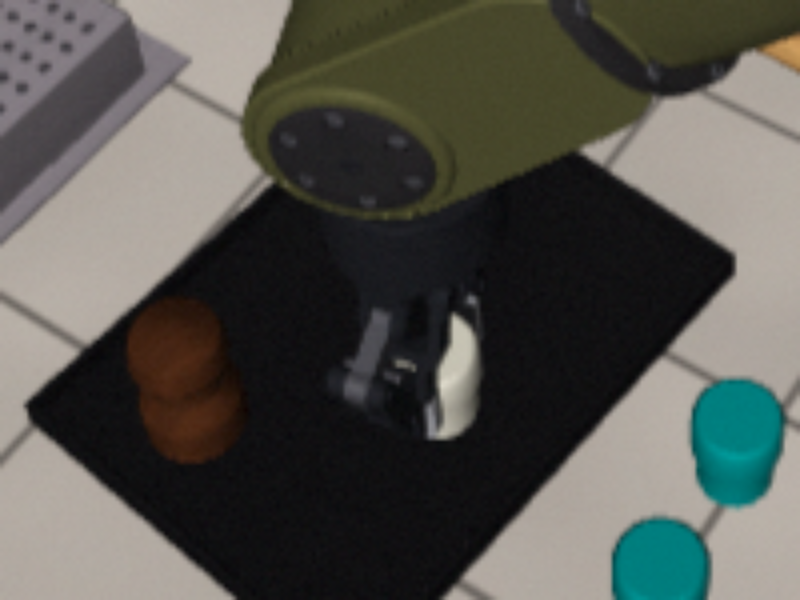

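View pics/w7.png

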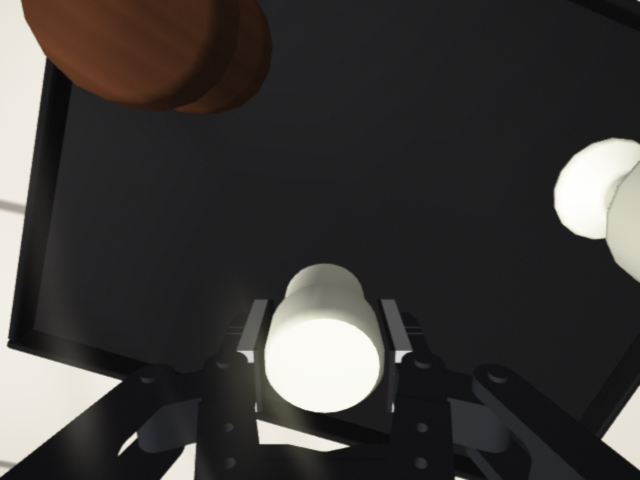

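The knob is held: opening 38.8 mm, knob top centred at about (324,366) midway between the pads. Lifting it straight up.

Request:
drive_tool([
  [[0, 0, 0, -1, 0, 0, 1], [0, 0, 0, -3, 0, 0, 1], [0, 0, 0, -6, 0, 0, 1], [0, 0, 0, -9, 0, 0, 1], [0, 0, 0, -12, 0, 0, 1]],
])

```text
time_s: 5.17
eef_pos: [0.4843, 0.2542, 0.1415]
ee_rot: [2.099, 0.243, -2.099]
wrist_force: [0.4, 0.5, -0.9]
finger_gap: 0.0388
```

Request:
drive_tool([
  [[0, 0, 0, -2, 0, 0, 1], [0, 0, 0, -2, 0, 0, 1], [0, 0, 0, -2, 0, 0, 1]],
])

```text
time_s: 5.42
eef_pos: [0.4848, 0.2544, 0.1607]
ee_rot: [2.102, 0.244, -2.097]
wrist_force: [0.4, -0.0, -1.2]
finger_gap: 0.0386
```

```bash
python3 - <<'E'
from h import *
d=load('w7.png')
for q in((323.5,365.5),): p=plane(*wray(d,*q),.052); print(p,p-d['eef'])
goto([.483,-.2488,.17]);s,d=snap('wrist','w8.png'); snap('scene','c8.png')
s,d=snap('side','s8.png')
E
```

```text
[0.48453929 0.25507953 0.052     ] [-0.00059064  0.00062196  0.03133801]
eef [0.4848 0.2544 0.1607] need cm [-0.97 48.94 11.69] F [ 0.4 -0.  -1.2] gap 0.0386 t 5.4167 q [0.42 0.36 1.61 0.   1.17 1.76]
```

View pics/w8.png

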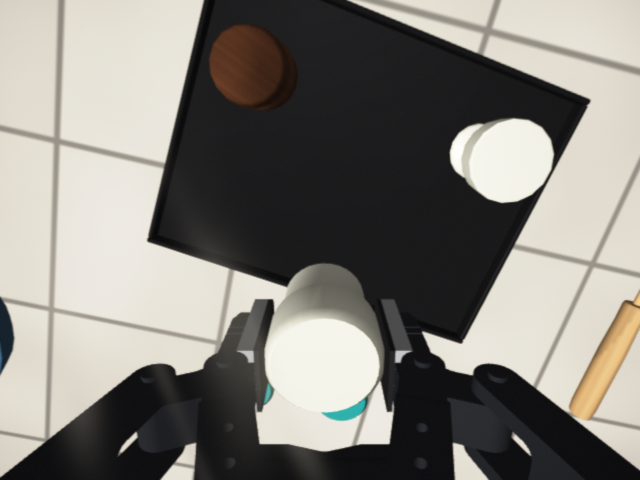

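View pics/s8.png

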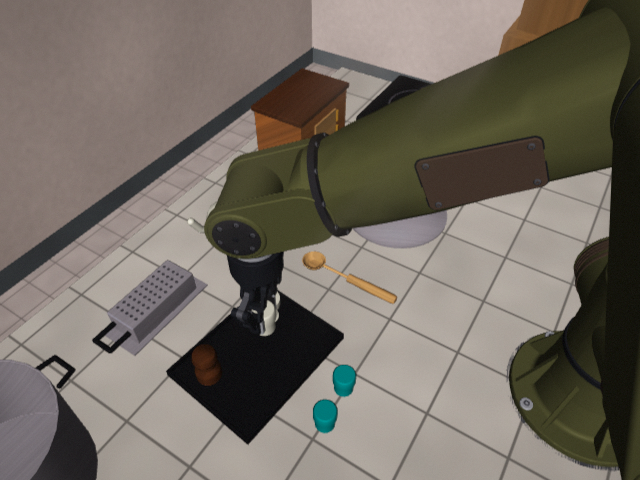

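Knob held upright, clear of the tray (knob centre about 0.168 m). Carrying it to above the stud.

Request:
drive_tool([
  [[0, 0, 0, -1, 4, 1, 1], [0, 0, 0, -1, 8, 1.9, 1], [0, 0, 0, -1, 12, 2.9, 1], [0, 0, 0, -1, 16, 3.8, 1], [0, 0, 0, -1, 19.5, 4.65, 1]],
])

```text
time_s: 5.98
eef_pos: [0.4831, 0.0516, 0.1685]
ee_rot: [2.097, 0.243, -2.101]
wrist_force: [0.9, 1.3, -1.5]
finger_gap: 0.0388
```

Request:
drive_tool([
  [[0, 0, 0, 0, 4, 1, 1], [0, 0, 0, 0, 8, 1.9, 1], [0, 0, 0, 0, 12, 2.9, 1], [0, 0, 0, 0, 16, 3.8, 1], [0, 0, 0, 0, 19.5, 4.65, 1]],
])

```text
time_s: 6.4
eef_pos: [0.4825, -0.149, 0.1685]
ee_rot: [2.098, 0.244, -2.101]
wrist_force: [0.3, 0.4, -0.7]
finger_gap: 0.0386
```

Request:
drive_tool([
  [[0, 0, 0, 0, 4, 1, 1], [0, 0, 0, 0, 7, 1.7, 1], [0, 0, 0, 0, 9, 2.2, 1], [0, 0, 0, 0, 9.9, 2.4, 1], [0, 0, 0, 0, 9.9, 2.4, 1]],
])

```text
time_s: 6.82
eef_pos: [0.482, -0.2497, 0.1683]
ee_rot: [2.099, 0.243, -2.102]
wrist_force: [-0.4, 1.0, -1.3]
finger_gap: 0.0392
```

Request:
drive_tool([
  [[0, 0, 0, 0, 0, 0, 1], [0, 0, 0, 0, 0, 0, 1], [0, 0, 0, 0, 0, 0, 1]],
])

```text
time_s: 7.07
eef_pos: [0.4827, -0.2473, 0.1693]
ee_rot: [2.098, 0.245, -2.099]
wrist_force: [0.1, 0.0, -1.1]
finger_gap: 0.0388
```

```bash
python3 - <<'E'
from h import *
P=[]
for i in range(5):
    goto([.4822,-.2487,.17]); snap('wrist',f'w9{i}.png');d=load(f'w9{i}.png')
    R=Ro.from_rotvec(d['rot']).as_matrix()
    e=blob(d,(290,170,75,80),lambda c:c.max(2)<50);p=plane(*wray(d,*e[0]),.03);print(e[0],e[1],p,'tool',(R.T@(p-d['eef'])*1e3).round(2), 'tilt',R[:,0].round(4))
snap('side','s9.png');snap('scene','c9.png')
E
```

```text
eef [ 0.4827 -0.2473  0.1693] need cm [-0.07  0.12  0.08] F [ 0.1  0.  -1.1] gap 0.0388 t 7.0667 q [-0.54  0.34  1.62  0.    1.18  0.8 ]
(326.68337631225586, 221.6765480041504) (47.995094299316406, 48.692901611328125) [ 0.48234963 -0.24844411  0.03      ] tool [139.32   1.07   0.6 ] tilt [-2.e-04  3.e-04 -1.e+00]
eef [ 0.4828 -0.2474  0.1694] need cm [-0.06  0.11  0.09] F [ 0.3 -0.3 -0.1] gap 0.0386 t 7.1167 q [-0.54  0.34  1.62  0.    1.18  0.8 ]
(326.4967346191406, 221.6992645263672) (48.09175109863281, 48.56692123413086) [ 0.48235886 -0.24846747  0.03      ] tool [139.43   0.94   0.65] tilt [ 0.e+00  1.e-04 -1.e+00]
eef [ 0.4828 -0.2476  0.1695] need cm [-0.05  0.09  0.08] F [-0.1 -0.3  0. ] gap 0.039 t 7.1667 q [-0.54  0.34  1.62  0.    1.18  0.8 ]
(326.2015609741211, 221.65603637695312) (48.13508224487305, 48.6015510559082) [ 0.48232617 -0.24845386  0.03      ] tool [139.46   0.73   0.62] tilt [ 1.e-04  0.e+00 -1.e+00]
eef [ 0.4828 -0.2478  0.1695] need cm [-0.05  0.08  0.08] F [ 0.4  0.2 -0.6] gap 0.0385 t 7.2167 q [-0.54  0.34  1.62  0.    1.18  0.8 ]
(325.94116973876953, 221.57024765014648) (48.05967712402344, 48.61162567138672) [ 0.48235151 -0.24844009  0.03      ] tool [139.52   0.54   0.58] tilt [ 2.e-04 -1.e-04 -1.e+00]
eef [ 0.4827 -0.2479  0.1695] need cm [-0.05  0.06  0.07] F [-0.4 -0.3 -1.5] gap 0.0387 t 7.2667 q [-0.54  0.34  1.62  0.    1.18  0.8 ]
(325.74142837524414, 221.47523880004883) (48.128013610839844, 48.638126373291016) [ 0.48233728 -0.24845765  0.03      ] tool [139.5   0.4   0.5] tilt [ 1.e-04 -1.e-04 -1.e+00]
```

View pics/w94.png

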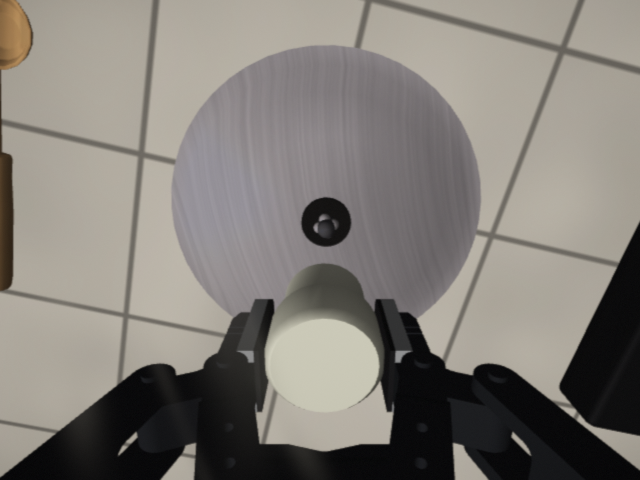

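View pics/s9.png

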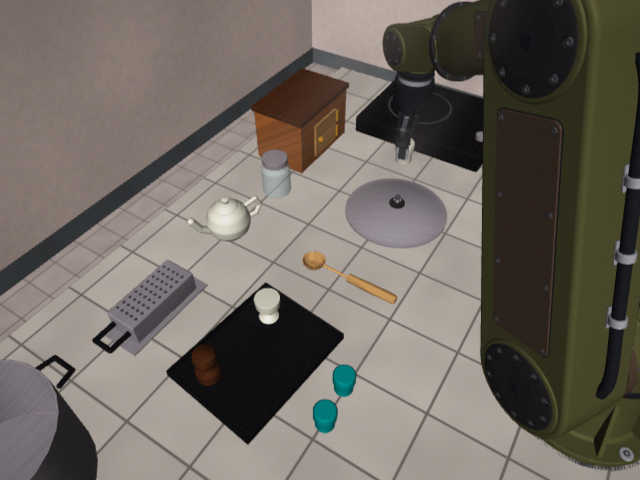

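View pics/c9.png

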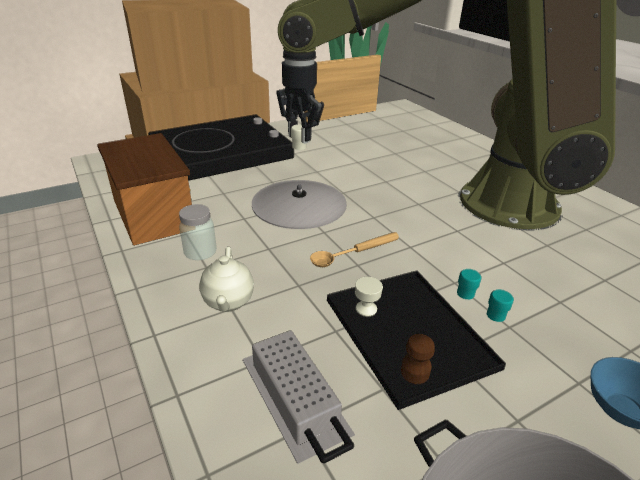

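Wrist view: washer at (326,221.5), held knob top at about (324,365), both on the same column. Side view: knob at (404,155) directly above the stud at (397,200). Refining the offset of the held knob in the tool frame.

```bash
python3 - <<'E'
from h import *
offs=[]
for f in('w94.png','w8.png'):
    d=load(f);c=d['pixels'];R=Ro.from_rotvec(d['rot']).as_matrix()
    if f=='w94.png':
        print(c[300:420:3,324,1]);print(c[365,255:395:3,1])
        cv2.imwrite('pics/w94c.png',cv2.resize(c[250:430,235:415,::-1],(600,600),interpolation=cv2.INTER_CUBIC))
    th=c[365,324].min()-12
    e=blob(d,(255,300,140,125),lambda c:c.min(2)>th)
    p=plane(*wray(d,*e[0]),d['eef'][2]+.0314); print(e,p,'tool',(R.T@(p-d['eef'])*1e3).round(2),40e-3*d['fx']/np.linalg.norm(p-wray(d,*e[0])[0]))
E
```

```text
[ 74  76  77  92 112 131 163 201 200 201 201 201 200 200 200 199 200 200
 199 199 200 199 200 199 199 199 198 199 199 199 198 199 197 198 198 197
 198 194 176 176]
[ 51  51  46  68 191 198 195 197 198 198 198 199 199 199 200 199 199 199
 200 199 200 199 200 200 200 199 199 200 199 199 199 200 199 199 199 199
 200 199 199 199 200 183  76  25  16  25  25]
((322.24401092529297, 364.9013977050781), (92.7426986694336, 111.3591537475586), 93.7686996459961) [ 0.48233195 -0.24685653  0.20090148] tool [-31.4   -1.15   0.12] 119.72322186680368
((321.7239074707031, 365.59386444091797), (96.30596923828125, 111.65302276611328), 95.57864379882812) [0.48407181 0.25556582 0.19214419] tool [-31.4   -1.31   0.38] 119.589278114947
```

View pics/w94c.png

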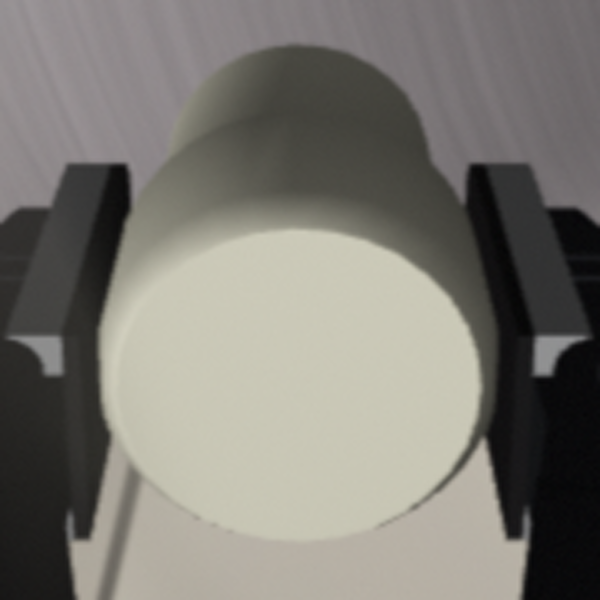

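Request:
drive_tool([
  [[0, 0, 0, 2, 0.02, 0.05, 1], [0, 0, 0, 4, 0.02, 0.05, 1], [0, 0, 0, 6, 0.02, 0.05, 1], [0, 0, 0, 8, 0.02, 0.05, 1], [0, 0, 0, 8, 0.02, 0.05, 1]],
])

```text
time_s: 7.83
eef_pos: [0.4806, -0.2479, 0.0859]
ee_rot: [2.096, 0.247, -2.105]
wrist_force: [-0.0, 0.7, -2.1]
finger_gap: 0.0387
```

Request:
drive_tool([
  [[0, 0, 0, 0, 0, 0, 1], [0, 0, 0, 0, 0, 0, 1], [0, 0, 0, 0, 0, 0, 1], [0, 0, 0, 0, 0, 0, 1], [0, 0, 0, 0, 0, 0, 1]],
])

```text
time_s: 8.25
eef_pos: [0.4824, -0.249, 0.0902]
ee_rot: [2.1, 0.242, -2.098]
wrist_force: [-0.4, -0.2, -0.9]
finger_gap: 0.0388
```

```bash
python3 - <<'E'
from h import *
for i in range(3):
    goto([.4825,-.2487,.075]); snap('wrist',f'wa{i}.png')
s1,a=snap('side','sa.png');s2,b=snap('scene','ca.png');goto([.4825,-.2487,.075])
cv2.imwrite('pics/aa.png',np.hstack([cv2.resize(a['pixels'][140:230,367:437,::-1],(400,514),interpolation=cv2.INTER_CUBIC),cv2.resize(b['pixels'][120:210,264:334,::-1],(400,514),interpolation=cv2.INTER_CUBIC)]))
E
```

```text
eef [ 0.4824 -0.249   0.0902] need cm [ 1.52 -0.03 -0.01] F [-0.4 -0.2 -0.9] gap 0.0388 t 8.25 q [-0.54  0.44  1.68  0.    1.02  0.8 ]
eef [ 0.4823 -0.2489  0.09  ] need cm [ 1.5  -0.02 -0.02] F [ 0.4 -0.7 -1.3] gap 0.0389 t 8.3 q [-0.54  0.44  1.68 -0.    1.02  0.8 ]
eef [ 0.4823 -0.2489  0.0899] need cm [ 1.49 -0.02 -0.03] F [ 0.5 -0.6 -1. ] gap 0.0386 t 8.35 q [-0.54  0.44  1.68  0.    1.02  0.8 ]
eef [ 0.4821 -0.2489  0.0895] need cm [ 1.45 -0.01 -0.04] F [-0.6 -0.1 -1.6] gap 0.0387 t 8.5 q [-0.54  0.44  1.68  0.    1.02  0.8 ]
```

View pics/wa2.png

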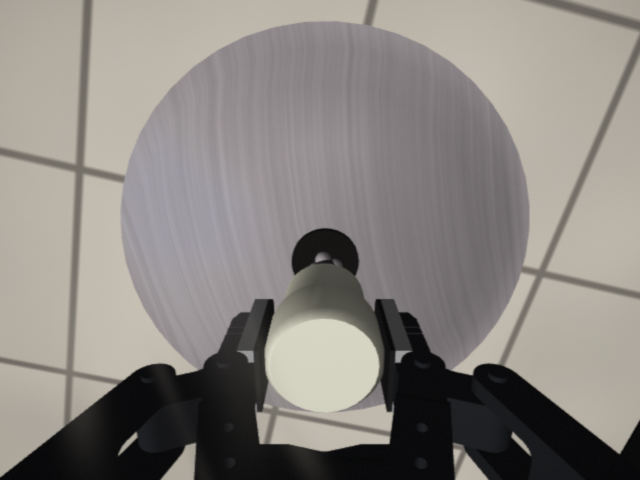

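View pics/aa.png

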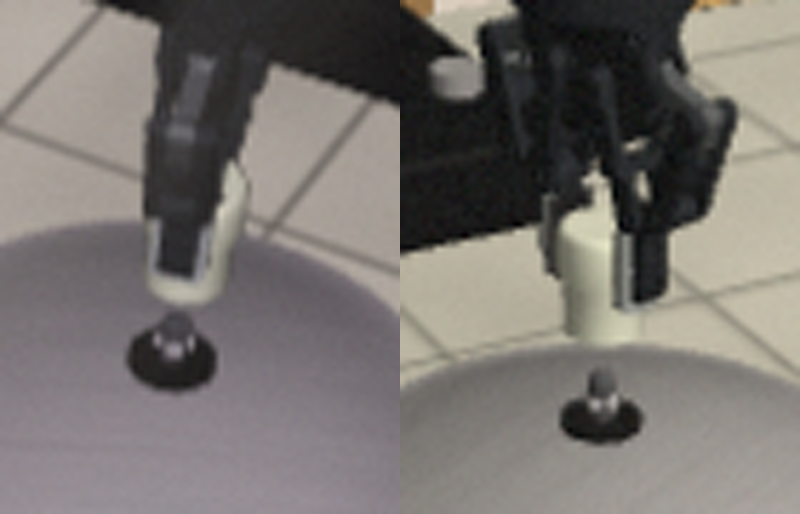

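All three views show the knob axis over the stud. Now lowering to just above the balls.

Request:
drive_tool([
  [[0, 0, 0, 0.5, 0, 0, 1], [0, 0, 0, 1, 0, 0, 1], [0, 0, 0, 1.5, 0, 0, 1], [0, 0, 0, 1.5, 0, 0, 1], [0, 0, 0, 1.5, 0, 0, 1]],
])

```text
time_s: 8.92
eef_pos: [0.4819, -0.2487, 0.0739]
ee_rot: [2.099, 0.244, -2.1]
wrist_force: [0.5, 0.9, -1.4]
finger_gap: 0.039
```

Request:
drive_tool([
  [[0, 0, 0, 0.2, 0, 0, 1], [0, 0, 0, 0.4, 0, 0, 1], [0, 0, 0, 0.6, 0, 0, 1], [0, 0, 0, 0.6, 0, 0, 1], [0, 0, 0, 0.6, 0, 0, 1]],
])

```text
time_s: 9.33
eef_pos: [0.4821, -0.2488, 0.0683]
ee_rot: [2.099, 0.243, -2.099]
wrist_force: [0.2, -0.1, -0.6]
finger_gap: 0.0385
```

Request:
drive_tool([
  [[0, 0, 0, 0.2, 0, 0, 1], [0, 0, 0, 0.4, 0, 0, 1], [0, 0, 0, 0.6, 0, 0, 1], [0, 0, 0, 0.7, 0, 0, 1], [0, 0, 0, 0.7, 0, 0, 1]],
])

```text
time_s: 9.75
eef_pos: [0.482, -0.2488, 0.061]
ee_rot: [2.099, 0.244, -2.1]
wrist_force: [0.2, 0.1, -1.9]
finger_gap: 0.0392
```

```bash
python3 - <<'E'
from h import *
s1,a=snap('side','sb.png');s2,b=snap('scene','cb.png');goto([.4824,-.2488,.0466])
cv2.imwrite('pics/bb.png',np.hstack([cv2.resize(a['pixels'][150:230,367:437,::-1],(400,457),interpolation=cv2.INTER_CUBIC),cv2.resize(b['pixels'][130:210,264:334,::-1],(400,457),interpolation=cv2.INTER_CUBIC)]))
E
```

```text
eef [ 0.4821 -0.2488  0.0613] need cm [ 1.47  0.   -0.03] F [1.2 0.  0.6] gap 0.0388 t 9.85 q [-0.54  0.49  1.7   0.    0.96  0.8 ]
```

View pics/bb.png

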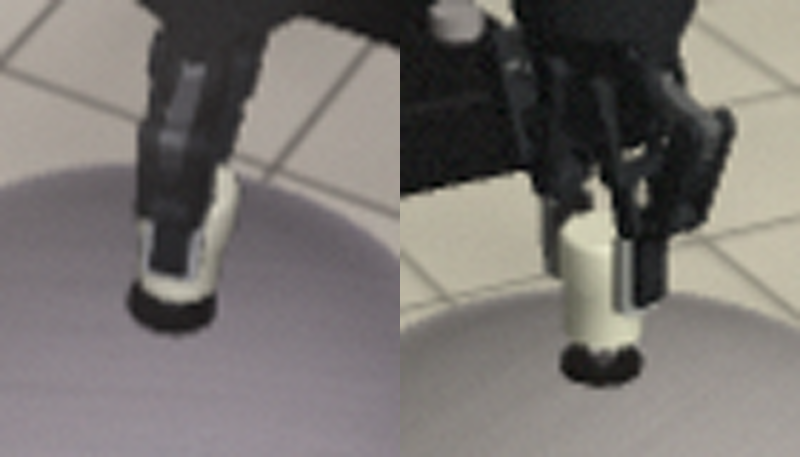

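The crops show the knob centred over the stud, which is about 7 mm into the mouth with no force. Pressing on in small steps.

Request:
drive_tool([
  [[0, 0, 0, 0.15, 0, 0, 1], [0, 0, 0, 0.3, 0, 0, 1], [0, 0, 0, 0.4, 0, 0, 1], [0, 0, 0, 0.5, 0, 0, 1], [0, 0, 0, 0.5, 0, 0, 1]],
])

```text
time_s: 10.27
eef_pos: [0.4825, -0.2491, 0.0567]
ee_rot: [2.1, 0.242, -2.098]
wrist_force: [0.3, -0.3, 3.2]
finger_gap: 0.0386
```

Request:
drive_tool([
  [[0, 0, 0, 0.1, 0, 0, 1], [0, 0, 0, 0.2, 0, 0, 1], [0, 0, 0, 0.3, 0, 0, 1], [0, 0, 0, 0.4, 0, 0, 1], [0, 0, 0, 0.4, 0, 0, 1]],
])

```text
time_s: 10.68
eef_pos: [0.4823, -0.249, 0.0524]
ee_rot: [2.1, 0.243, -2.098]
wrist_force: [2.9, -1.5, 0.5]
finger_gap: 0.0386
```

Request:
drive_tool([
  [[0, 0, 0, 0.1, 0, 0, 1], [0, 0, 0, 0.2, 0, 0, 1], [0, 0, 0, 0.3, 0, 0, 1], [0, 0, 0, 0.4, 0, 0, 1], [0, 0, 0, 0.4, 0, 0, 1]],
])

```text
time_s: 11.1
eef_pos: [0.4816, -0.2485, 0.0477]
ee_rot: [2.098, 0.245, -2.101]
wrist_force: [0.4, -0.1, -3.7]
finger_gap: 0.0386
```

Request:
drive_tool([
  [[0, 0, 0, 0.1, 0, 0, 1], [0, 0, 0, 0.2, 0, 0, 1], [0, 0, 0, 0.25, 0, 0, 1], [0, 0, 0, 0.25, 0, 0, 1]],
])

```text
time_s: 11.43
eef_pos: [0.482, -0.2488, 0.046]
ee_rot: [2.099, 0.244, -2.099]
wrist_force: [-1.0, 0.9, 2.4]
finger_gap: 0.0387
```

```bash
python3 - <<'E'
from h import *
for i in range(4):
    snap('side','sc.png');goto([.4824,-.2488,.0445])
E
```

```text
eef [ 0.4821 -0.2488  0.046 ] need cm [ 0.15  0.01 -0.03] F [-2.   1.   3.1] gap 0.0386 t 11.4833 q [-0.54  0.51  1.7   0.    0.93  0.8 ]
eef [ 0.4822 -0.2488  0.0461] need cm [ 0.16  0.   -0.02] F [-1.7  0.9  3.3] gap 0.039 t 11.5333 q [-0.54  0.51  1.7   0.    0.93  0.8 ]
eef [ 0.4821 -0.2488  0.046 ] need cm [ 0.15  0.   -0.03] F [-0.6  0.4  2.5] gap 0.0391 t 11.5833 q [-0.54  0.51  1.7   0.    0.93  0.8 ]
eef [ 0.4821 -0.2488  0.046 ] need cm [ 0.15  0.   -0.03] F [-0.7  1.3  2.3] gap 0.0385 t 11.6333 q [-0.54  0.51  1.7   0.    0.93  0.8 ]
```

It has clicked: the −3.7 N pull came as the balls snapped, and the push on the washer is now about 3 N. Squeezing further.

Request:
drive_tool([
  [[0, 0, 0, 0.05, 0, 0, 1], [0, 0, 0, 0.1, 0, 0, 1], [0, 0, 0, 0.15, 0, 0, 1], [0, 0, 0, 0.2, 0, 0, 1], [0, 0, 0, 0.2, 0, 0, 1]],
])

```text
time_s: 12.05
eef_pos: [0.4823, -0.2489, 0.0444]
ee_rot: [2.099, 0.243, -2.099]
wrist_force: [-3.9, 3.1, 10.4]
finger_gap: 0.0387
```

Request:
drive_tool([
  [[0, 0, 0, 0, 0, 0, 1], [0, 0, 0, 0, 0, 0, 1], [0, 0, 0, 0, 0, 0, 1], [0, 0, 0, 0, 0, 0, 1], [0, 0, 0, 0, 0, 0, 1]],
])

```text
time_s: 12.47
eef_pos: [0.4823, -0.2489, 0.0445]
ee_rot: [2.099, 0.243, -2.099]
wrist_force: [-4.3, 2.4, 10.5]
finger_gap: 0.0381
```

Request:
drive_tool([
  [[0, 0, 0, 0.03, 0, 0, 1], [0, 0, 0, 0.06, 0, 0, 1], [0, 0, 0, 0.06, 0, 0, 1], [0, 0, 0, 0.06, 0, 0, 1], [0, 0, 0, 0.06, 0, 0, 1]],
])

```text
time_s: 12.88
eef_pos: [0.4823, -0.2489, 0.044]
ee_rot: [2.1, 0.243, -2.098]
wrist_force: [-4.6, 3.3, 12.6]
finger_gap: 0.0384
```

```bash
python3 - <<'E'
from h import *
s1,a=snap('side','sd.png');goto([.4824,-.2488,.0440]);s2,b=snap('scene','cd.png');goto([.4824,-.2488,.0440]);snap('wrist','wd.png');goto([.4824,-.2488,.0440])
cv2.imwrite('pics/dd.png',np.hstack([cv2.resize(a['pixels'][150:250,347:447,::-1],(400,400),interpolation=cv2.INTER_CUBIC),cv2.resize(b['pixels'][130:230,249:349,::-1],(400,400),interpolation=cv2.INTER_CUBIC)]))
E
```

```text
eef [ 0.4823 -0.2489  0.044 ] need cm [ 0.   -0.01 -0.01] F [-4.9  3.1 12.1] gap 0.0387 t 12.9333 q [-0.54  0.51  1.7   0.    0.92  0.8 ]
eef [ 0.4823 -0.2489  0.044 ] need cm [ 0.   -0.01 -0.01] F [-4.8  3.9 12.5] gap 0.0388 t 12.9833 q [-0.54  0.51  1.7   0.    0.92  0.8 ]
eef [ 0.4823 -0.2489  0.044 ] need cm [ 0.   -0.   -0.01] F [-5.7  3.6 12.6] gap 0.0386 t 13.0333 q [-0.54  0.51  1.7   0.    0.92  0.8 ]
```

View pics/dd.png

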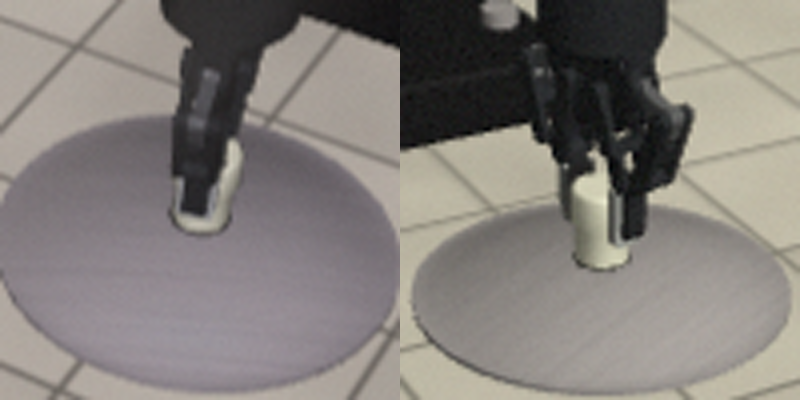

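View pics/wd.png

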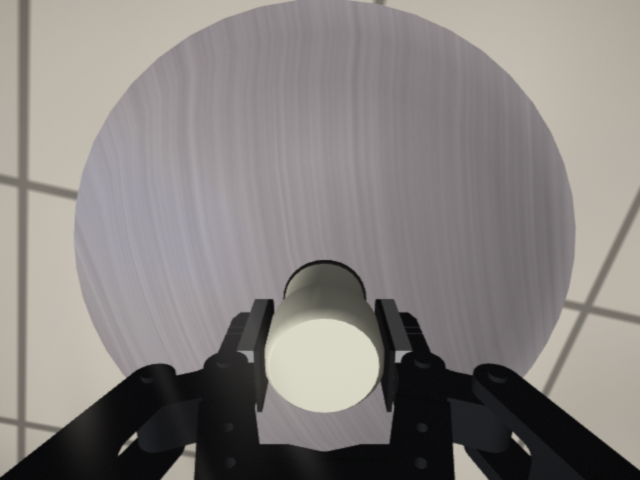

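View pics/cd.png

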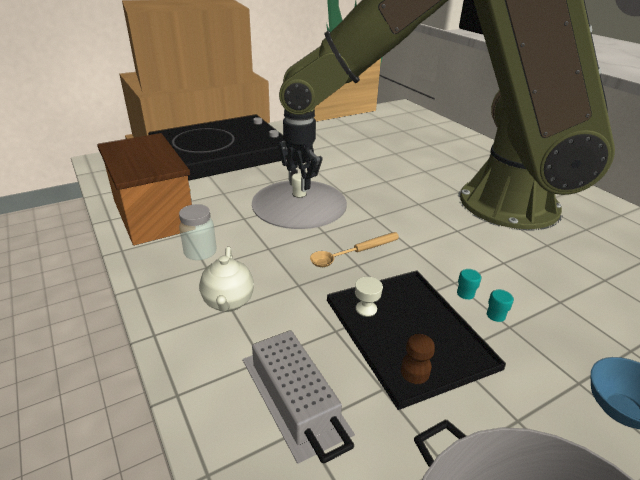

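The knob sits on the washer with only a thin black rim showing. It has not slipped in the pads (same pixels as when it was lifted), the lid is flat, and nothing else has moved. The push is a steady ~12.5 N, so I'm handing in.

```bash
python3 -c "
from workcell import ctrl
print(ctrl.finish_job()); s=ctrl.sense(); print(s['time_s'],s['eef_pos'],s['wrist_force'])"
```

```text
the job is handed in; nothing more can be done
None
the job is handed in; nothing more can be done
```

I gripped the white knob from the tray at 50 N, lifted it clear, set it over the stud and pressed it down. It clicked, and I kept squeezing the washer. I handed the job in after about 13 s on the robot's clock, still holding and pressing.

**Last checks before handing in:**
- **Push:** the wrist force was steady at about 12.5 N downward, with 5–7 N sideways. That works out to roughly 2.6 of the washer's 3 mm. The tool height agrees, at about 2.6 mm below first contact with the washer.
- **Click:** I inferred it from a brief 3.7 N pull while the knob was going down, and from the knob's final height. I could not see it directly.
- **Alignment:** the tool stood about 0.5 mm from the measured stud axis, and the knob had not slipped in the pads.
- **Surroundings:** the pictures show the lid flat and everything else where it was.

**Disagreements:**
- Before the lift, the wrist camera put the knob about 2 mm off in y from where the jaws closed on it. I took the offset of the held knob instead.
- The fixed cameras and the wrist camera differed by up to 5–6 mm on the lid and knob positions. I relied on the wrist camera.

I tried to read the robot's state after handing in, but nothing more was available. No verdict was reported.

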